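Daily check of a rapid-test reader: run the check plate in the free bay

TASK

Do the daily check of the three-bay rapid-test reader: two bays are busy with running test cassettes, so slide the check plate, blade first, into the one bay that is free, fully home until the shoulder of its grip is against the reader's front. Then, with the plate home, press the start key above that same bay and let it spring back. Leave the running cassettes, the other two keys and the other things on the bench alone.

Things in the scene. Friction and masses are not known exactly. Their poses are not given: they have to be found in the camera images.
- plate_grip (a point): check plate, flat on the worktop: metal blade 60 mm long, 24 wide, 5 thick, in front of a grey ribbed grip 46 mm long, 36 wide, 24 high; undersides in one plane; about 0.09 kg. Point: centre of the grip, 12 mm above the underside; x along the blade to its tip, y across the grip (flat sides to pinch), z up. The shoulder (grip ends, blade begins) is 23 mm ahead in x
- plate_tip (a point): middle of the check plate's blade tip, on its underside, 83 mm ahead of and 12 mm below plate_grip; axes as plate_grip. It is 60 mm past the bay's reference point (in the bay's x) when the grip's shoulder stands against the reader's front face
- reader: the reader, fixed: white box 130 mm deep, 212 wide, 122 high; origin under its centre, x away from its upright front face, y left. A visor 8 mm thick, underside 54 mm above the slot floors, stands 14 mm out of the front over the three mouths (64 mm apart): a gripper pointing straight down does not fit there, it must lean back (top towards the robot) by about 30 to 45 degrees
- bay_left (a point): reference point of the left bay: middle of the slot mouth in the plane of the reader's front face, on the slot floor (50 mm above the worktop). x points straight into the slot, y to the left, z up. The slot is level, 28 mm wide, 8.5 high, 70 deep, and flares to 34 x 14.5 mm over the first 8 mm at its mouth
- bay_middle (a point): reference point of the middle bay: middle of the slot mouth in the plane of the reader's front face, on the slot floor (50 mm above the worktop). x points straight into the slot, y to the left, z up. The slot is level, 28 mm wide, 8.5 high, 70 deep, and flares to 34 x 14.5 mm over the first 8 mm at its mouth
- bay_right (a point): reference point of the right bay: middle of the slot mouth in the plane of the reader's front face, on the slot floor (50 mm above the worktop). x points straight into the slot, y to the left, z up. The slot is level, 28 mm wide, 8.5 high, 70 deep, and flares to 34 x 14.5 mm over the first 8 mm at its mouth
- cassette_1_middle (a point): first test cassette that is running in one of the bays: flat white plastic, 86 x 24 x 5 mm. This point is its centre, x along its length. It is pushed 60 mm into its bay and 26 mm of it sticks out of the front face; it lies on the slot floor
- cassette_2_middle (a point): second test cassette that is running in one of the bays: flat white plastic, 86 x 24 x 5 mm. This point is its centre, x along its length. It is pushed 60 mm into its bay and 26 mm of it sticks out of the front face; it lies on the slot floor
- key_left_top (a point): start key over the left bay: centre of its top. Round grey push key, 22 mm across in a flat collar, on the reader's top deck 7 mm behind the front face, directly above its bay; pressed straight down
- key_middle_top (a point): start key over the middle bay: centre of its top. Round grey push key, 22 mm across in a flat collar, on the reader's top deck 7 mm behind the front face, directly above its bay; pressed straight down
- key_right_top (a point): start key over the right bay: centre of its top. Round grey push key, 22 mm across in a flat collar, on the reader's top deck 7 mm behind the front face, directly above its bay; pressed straight down
- key_left (a joint): travel of the start key over the left bay: 0 up, 0.005 m fully down, springs back; about 4 N when fully down
- key_middle (a joint): travel of the start key over the middle bay: 0 up, 0.005 m fully down, springs back; about 4 N when fully down
- key_right (a joint): travel of the start key over the right bay: 0 up, 0.005 m fully down, springs back; about 4 N when fully down
- spent_cassette: bystander: a spent white test cassette, 86 x 24 x 5 mm, flat on the worktop in front of the reader
- marker_black: bystander: black and white marker pen lying in front of the reader, 135 mm long, 20 mm high
- forceps: bystander: steel forceps lying left of the reader, 134 mm long, 9 mm high
- specimen_cup_3: bystander: specimen cup with a screw lid, 66 mm across, 58 mm high, on the right
- strip_canister_1: bystander: tall strip canister, 49 mm across, 98 mm high, right rear
Mind the look-alikes: they are no part of the job. There is more than one size of the part that bears plate_grip; the job needs the larger.

How it is judged (in metres and radians):
On the way, in this order (a step that is already met when the one before it is completed fails the run):
1. the check plate is fully home in the free bay (((x of plate_tip in the frame of bay_left above 0.057 m and y of plate_tip in the frame of bay_left between -0.006 and 0.006 m and z of plate_tip in the frame of bay_left between -0.003 and 0.008 m) or (x of plate_tip in the frame of bay_middle above 0.057 m and y of plate_tip in the frame of bay_middle between -0.006 and 0.006 m and z of plate_tip in the frame of bay_middle between -0.003 and 0.008 m) or (x of plate_tip in the frame of bay_right above 0.057 m and y of plate_tip in the frame of bay_right between -0.006 and 0.006 m and z of plate_tip in the frame of bay_right between -0.003 and 0.008 m))), for 0.2 s.
2. the start key above that bay is pressed while the plate is home ((((x of plate_tip in the frame of bay_left above 0.057 m and y of plate_tip in the frame of bay_left between -0.006 and 0.006 m and z of plate_tip in the frame of bay_left between -0.003 and 0.008 m) and value of joint key_left above 0.003 m) or ((x of plate_tip in the frame of bay_middle above 0.057 m and y of plate_tip in the frame of bay_middle between -0.006 and 0.006 m and z of plate_tip in the frame of bay_middle between -0.003 and 0.008 m) and value of joint key_middle above 0.003 m) or ((x of plate_tip in the frame of bay_right above 0.057 m and y of plate_tip in the frame of bay_right between -0.006 and 0.006 m and z of plate_tip in the frame of bay_right between -0.003 and 0.008 m) and value of joint key_right above 0.003 m))), for 0.05 s.
At the end, for the whole second after the job is handed in: The check plate is in the bay that was free, its blade tip within 3 mm of the full 60 mm depth (shoulder against the front) and centred in the slot; all three keys are up again; the two running cassettes are within 6 mm of where they were; nothing on the bench has been disturbed (((x of plate_tip in the frame of bay_left above 0.057 m and y of plate_tip in the frame of bay_left between -0.006 and 0.006 m and z of plate_tip in the frame of bay_left between -0.003 and 0.008 m) or (x of plate_tip in the frame of bay_middle above 0.057 m and y of plate_tip in the frame of bay_middle between -0.006 and 0.006 m and z of plate_tip in the frame of bay_middle between -0.003 and 0.008 m) or (x of plate_tip in the frame of bay_right above 0.057 m and y of plate_tip in the frame of bay_right between -0.006 and 0.006 m and z of plate_tip in the frame of bay_right between -0.003 and 0.008 m)) and value of joint each of key_left, key_middle, key_right below 0.0015 m and distance of each of cassette_1_middle, cassette_2_middle from where it was at the start of the episode below 0.006 m); the robot touches nothing.
It fails at once if a start key is pressed over a bay that does not hold the check plate fully home ((value of joint key_left above 0.003 m and not (x of plate_tip in the frame of bay_left above 0.057 m and y of plate_tip in the frame of bay_left between -0.006 and 0.006 m and z of plate_tip in the frame of bay_left between -0.003 and 0.008 m)) or (value of joint key_middle above 0.003 m and not (x of plate_tip in the frame of bay_middle above 0.057 m and y of plate_tip in the frame of bay_middle between -0.006 and 0.006 m and z of plate_tip in the frame of bay_middle between -0.003 and 0.008 m)) or (value of joint key_right above 0.003 m and not (x of plate_tip in the frame of bay_right above 0.057 m and y of plate_tip in the frame of bay_right between -0.006 and 0.006 m and z of plate_tip in the frame of bay_right between -0.003 and 0.008 m))).
It fails at once if a running cassette is moved by more than 6 mm (distance of any of cassette_1_middle, cassette_2_middle from where it was at the start of the episode above 0.006 m).
It fails at once if another thing on the bench is moved by more than 20 mm (distance of any of spent_cassette, marker_black, forceps, specimen_cup_3, strip_canister_1 from where it was at the start of the episode above 0.02 m).
It also fails if it takes over 54 s, if anything falls off the work surface, if the arm or the gripper's body presses on something with over 40 N, if the wrist force passes 120 N, or if a joint passes its speed limit or range.

ROBOT

A 7-joint arm with a two-finger parallel gripper is mounted at the origin on a cart in front of the work surface, level with it; the furniture and walls round the work are solid. World frame = base frame: x ahead of the robot, y to its left, z up, the work surface at z = 0. Lengths are in m, angles in degrees, forces in N, time in s.
With the tool pointing down it reaches from about 0.425 to 0.875 m from the base axis. Payload 4.7 kg.
Tool frame: the origin (TCP) lies at the very end of the fingers, on their centre line; the grasp point (between the pads) lies 19 mm behind it; z points along the fingers, y is the line along which they close (so a half turn about z gives the same grasp; the last joint's range is limited). The gripper opens to 87 mm and grips with 3 to 60 N. Pads are 19 mm wide; open, the fingers measure 117 mm over their backs; the gripper's body (75 mm by 190 mm) begins 51 mm behind the grasp point.
Start: joints at [70.537, 18.392, -4.016, 83.108, 1.295, 78.541, -3.26], TCP at [0.225, -0.61, 0.223] pointing down, gripper open.
Joint ranges: [-163.93, 163.93], [-17.29, 119.83], [-79.2, 71.16], [3.27, 140.29], [-89.18, 269.18], [5.43, 117.66], [-154.24, 154.24]. Speed limits (degrees/s): [147.25, 147.25, 180, 180, 180, 180, 180].

INTERFACE

Orientations are given as [roll, pitch, yaw] about the fixed x, y, z axes, in that order (R = Rz(yaw) Ry(pitch) Rx(roll)).
In Python, from cell import get_obs, eyes, env gives the robot as it stands.
- The arm moves only by the tool servo_tool, never from a script. Its argument "series" is a list that holds one entry, the list of rows, each a list of 7 numbers: the shift along the tool's x, y, z in units of 300 mm (1.0 is 300 mm), then the turn, a rotation vector about the tool's x, y, z in units of pi rad (1.0 is pi rad), then the opening, from 0 (shut) to 1 (fully open). In form: [[[tx, ty, tz, wx, wy, wz, gripper], ...]]. A call has 1 to 12 rows; each row is the pose to reach, as a shift and turn from the pose commanded when the call began, along the tool's axes at that moment, turning the shorter way round; what a row does not reach only later rows make up. A row lasts 1/12 s, in which the tool goes at most 41.7 mm and 7.16 degrees, less where a joint would pass 70% of its speed; a pose out of reach is approached as far as the arm can. A call with a number of a shift or a turn outside -1 to 1 is refused whole. A call with a gripper value outside its range is refused whole. The fingers move at their own pace and stop on an object; "grip_force" is the grip in N (left out, the last holds). Time passes only in rows, so rows that repeat a pose let the fingers close. It gives the time, the measured TCP pose, the force, the opening and the grip force at its end, in the units of the state.
- get_obs(): the state, without advancing time (a new reading comes with each control period).
- eyes.read_camera(name): name is "scene" or "top" or "wrist"; returns a dict with "frame" (420x560x3 uint8, red, green, blue), "depth" (420x560 float32, m along the optical axis (not along the pixel's ray), 0 where there is no reading), "fx", "fy", "cx", "cy" (pixels), "origin" and "rotation" of the camera in the world; the wrist camera has in their place "mount" (4x4, takes a point from camera to tool coordinates, whose origin is the TCP and whose axes are the flange's). Camera axes: x right, y down, z forward; pixel columns grow to the right and rows downward; lengths in m; the calibration is good to about 2 mm. A picture is of the moment at which its call begins: read the wrist's pose just before it.
- env.sign_off(): hands the job in; it is judged then, once.
The state is a dict: "time_s": time; "qpos": joint angles; "joint_velocities": joint speeds; "effort": joint torques, N m; "tool_pos": TCP position; "tool_rot": TCP orientation; "force": force on the tool from outside, world axes, zero at the start; "wrist_torque": the same for the moment, N m; "grip_width": finger opening in m; "grasp_force": force on a finger pad.
Only numpy, scipy, OpenCV 4.12 (cv2) and the standard library are available. Lean on these libraries where they do the work, as an engineer would, in place of code of your own. Each camera call takes 0.05 s, during which the arm holds its last target. There are 200 camera calls.

## Working session

There is one attempt and no reset: what is moved stays moved. The work goes in short steps, Python scripts to look and compute and a tool call to move; the robot and the scene stay as the last step left them, time stands still between calls to the robot, and variables do not carry over. Pictures are saved under pics/ and viewed, at most 10 in all, crops included, and the job is handed in when it is done.

Besides the shell and the picture viewer there is one more tool, called after "Request:" as name([rows], argument=value, ...), one row to a line, values as JSON. servo_tool: Moves the arm, as the interface text tells. Shifts and turns lie within -1 to 1; 1 stands for 300 mm of shift or pi rad of turn. Its arguments: {"type":"object","properties":{"series":{"type":"array"},"grip_force":{"type":"number"}},"required":["series"]}

```bash
mkdir -p pics; cat > h.py <<'E'
import numpy as np,cv2
from cell import get_obs,eyes,env
from scipy.spatial.transform import Rotation as R
def cam(n):
    o=get_obs(); c=eyes.read_camera(n)
    if 'mount' in c:
        T=np.eye(4);T[:3,:3]=R.from_euler('xyz',o['tool_rot'],degrees=True).as_matrix();T[:3,3]=o['tool_pos']
        M=T@np.array(c['mount']);c['origin']=M[:3,3];c['rotation']=M[:3,:3]
    c['origin']=np.array(c['origin']);c['rotation']=np.array(c['rotation']).reshape(3,3)
    return c
def pts(c):
    v,u=np.mgrid[:420,:560];d=c['depth']
    p=np.stack([(u-c['cx'])/c['fx']*d,(v-c['cy'])/c['fy']*d,d],-1)
    return p@c['rotation'].T+c['origin']
def ray(c,u,v,z):
    d=c['rotation']@np.array([(u-c['cx'])/c['fx'],(v-c['cy'])/c['fy'],1]);o=c['origin']
    return o+d*(z-o[2])/d[2]
def proj(c,p):
    q=(np.asarray(p)-c['origin'])@c['rotation'];return q[...,:2]/q[...,2:]*[c['fx'],c['fy']]+[c['cx'],c['cy']]
def save(n,f): cv2.imwrite('pics/'+n,f[:,:,::-1])
E
python3 - <<'E'
from h import *
o=get_obs();print(o)
for n in('top','scene'):
    c=cam(n);save(n+'0.png',c['frame']);np.savez(n+'.npz',**c);print(n,c['origin'],c['rotation'],c['fx'])
E
```

```text
{'time_s': 0.0, 'qpos': array([70.53551698, 18.43903445, -4.01407838, 83.17271905,  1.29601718,
       78.54074727, -3.26039581]), 'joint_velocities': array([-0.00815623, -0.05153277, -0.03689033,  0.02823849, -0.00245953,
        0.01221141, -0.03086563]), 'effort': array([-1.70156400e-04, -4.91291785e+01, -4.04079678e-01, -3.12535036e+01,
       -6.39421446e-02,  4.36438539e-02,  1.85059243e-04]), 'tool_pos': array([ 0.22496003, -0.60925935,  0.22148073]), 'tool_rot': array([-1.79892789e+02,  7.10236645e-03,  2.02726192e+01]), 'force': array([ 0.60899532,  0.63788961, -0.49591916]), 'wrist_torque': array([ 0.00108181, -0.00994756, -0.00590359]), 'grasp_force': 0.0, 'grip_width': 0.08698747542763043}Traceback (most recent call last):
  File "<stdin>", line 4, in <module>
  File "h.py", line 9, in cam
    c['origin']=np.array(c['origin']);c['rotation']=np.array(c['rotation']).reshape(3,3)
                                                    ~~~~~~~~~~~~~~~~~~~~~~~~~~~~~~~^^^^^
ValueError: cannot reshape array of size 3 into shape (3,3)
```

```bash
python3 - <<'E'
s=open('h.py').read()
s=s.replace("c['rotation']=np.array(c['rotation']).reshape(3,3)","r=np.array(c['rotation']);c['rotation']=r if r.size==9 else R.from_euler('xyz',r,degrees=True).as_matrix()")
open('h.py','w').write(s)
E
python3 - <<'E'
from h import *
for n in('top','scene'):
    c=cam(n);save(n+'0.png',c['frame']);np.savez(n+'.npz',**c);print(n,c['origin'],c['rotation'].round(3),c['fx'])
    p=pts(c);print([p[v,u].round(3) for v,u in((100,280),(210,280),(300,200),(300,400))])
E
```

```text
top [ 0.3188558  -0.32653366  1.27197047] [[-0.021 -0.984  0.178]
 [-1.     0.021 -0.005]
 [ 0.002 -0.178 -0.984]] 406.250307891473
[array([ 0.686, -0.329,  0.489]), array([ 0.544, -0.323, -0.009]), array([ 0.235,  0.1  , -0.864]), array([ 0.212, -0.928, -0.869])]
scene [-0.40053748 -1.00137196  0.93981112] [[ 0.592 -0.473  0.652]
 [-0.806 -0.36   0.47 ]
 [ 0.012 -0.804 -0.594]] 543.6275255814943
[array([ 0.172, -0.586,  0.617]), array([ 0.211, -0.561,  0.393]), array([ 0.413, -0.119, -0.256]), array([ 0.526, -0.693,  0.002])]
```

View pics/top0.png

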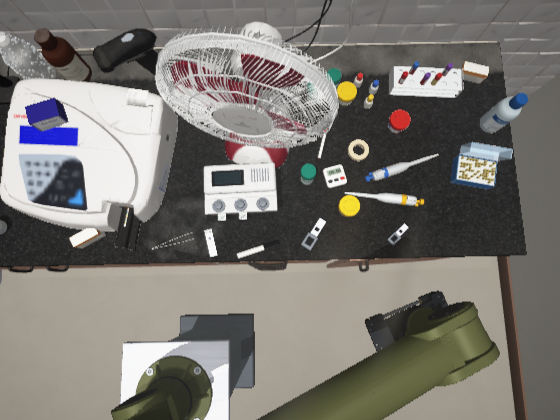

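View pics/scene0.png

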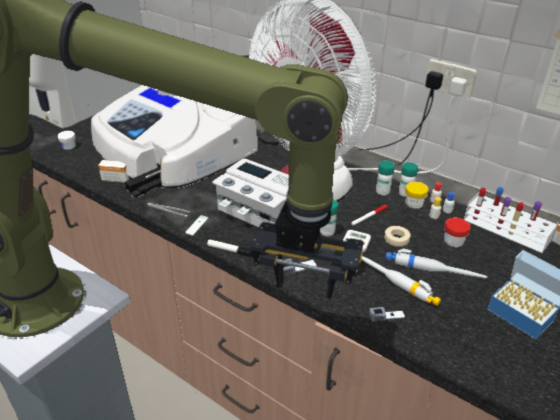

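```bash
python3 - <<'E'
from h import *
t=np.load('top.npz');s=np.load('scene.npz')
a=cv2.resize(t['frame'][155:265,190:420],None,fx=3.4,fy=3.4,interpolation=2)
b=cv2.resize(s['frame'][150:235,190:310],None,fx=2.6,fy=2.6,interpolation=2)
im=np.zeros((600,790,3),np.uint8);im[:a.shape[0],:a.shape[1]]=a;im[376:376+b.shape[0],:b.shape[1]]=b
save('c1.png',im)
p=pts(t)
for u,v in[(205,195),(275,193),(205,212),(275,208),(240,200),(218,206),(241,206),(264,205),(313,235),(318,228),(308,243)]:print(u,v,p[v,u].round(4))
# components elevated region of plate
E
```

```text
205 195 [ 0.573  -0.1042  0.1073]
275 193 [ 0.5745 -0.3093  0.1082]
205 212 [ 0.5221 -0.1052  0.1093]
275 208 [ 0.5301 -0.3085  0.1068]
240 200 [ 0.5524 -0.2084  0.1247]
218 206 [ 0.5364 -0.1449  0.123 ]
241 206 [ 0.5355 -0.2108  0.1207]
264 205 [ 0.5368 -0.2772  0.1215]
313 235 [ 0.4589 -0.4235  0.0156]
318 228 [ 0.4817 -0.4408  0.0055]
308 243 [ 0.4334 -0.4065  0.0263]
```

View pics/c1.png

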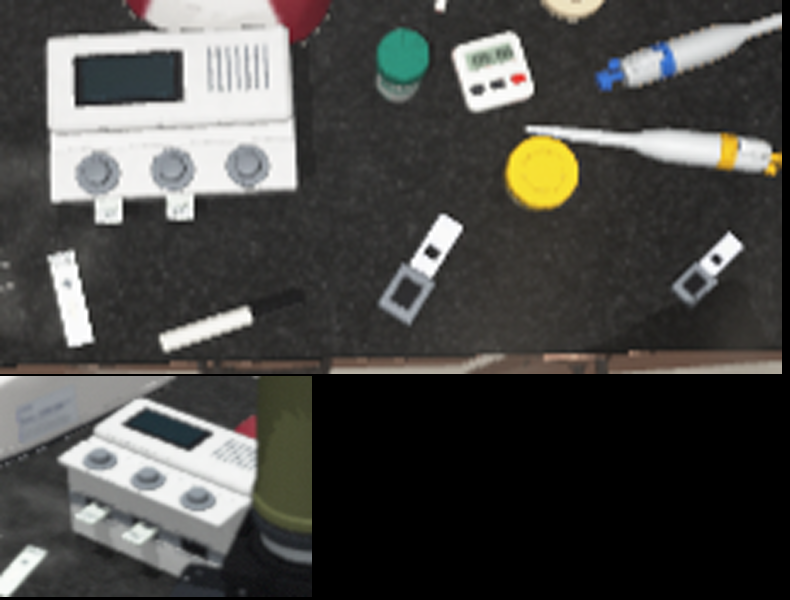

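```bash
cat >> h.py <<'E'
def go(pos,lean,yaw):
    "units for one row from now to tool pose"
    o=get_obs();A=R.from_euler('xyz',o['tool_rot'],degrees=True);B=R.from_euler('xyz',[180,-lean,yaw],degrees=True)
    t=A.inv().apply(np.array(pos)-o['tool_pos'])/.3;w=(A.inv()*B).as_rotvec()/np.pi
    print('from',o['tool_pos'].round(4),'units',t.round(4),w.round(4),'len mm',np.linalg.norm(t)*300,'deg',np.linalg.norm(w)*180)
E
python3 - <<'E'
from h import *
t=dict(np.load('top.npz'));f=t['frame'].astype(int);p=pts(t)
hsv=cv2.cvtColor(t['frame'],cv2.COLOR_RGB2HSV)
m=np.zeros((420,560),np.uint8);m[210:255,295:335]=1
w=((hsv[...,2]>200)*m).astype(np.uint8)
c=max(cv2.findContours(w,0,1)[0],key=cv2.contourArea)
print('blade',cv2.minAreaRect(c))
g=((hsv[...,2]>80)*m).astype(np.uint8)
c2=max(cv2.findContours(g,0,1)[0],key=cv2.contourArea);print('all',cv2.minAreaRect(c2))
B=np.array([ray(t,u,v,.005)[:2] for u,v in cv2.boxPoints(cv2.minAreaRect(c))]);print('blade w',B.round(4),B.mean(0))
A=np.array([ray(t,u,v,.012)[:2] for u,v in cv2.boxPoints(cv2.minAreaRect(c2))]);print('all w',A.round(4),A.mean(0))
gg=((g>0)&(w==0)).astype(np.uint8);q=cv2.morphologyEx(gg,cv2.MORPH_OPEN,np.ones((2,2)));
c3=cv2.convexHull(max(cv2.findContours(q,0,1)[0],key=cv2.contourArea));r=cv2.minAreaRect(c3)
G=np.array([ray(t,u,v,.024)[:2] for u,v in cv2.boxPoints(r)]);print('grip',G.round(4),G.mean(0))
# keys
k=((hsv[...,2]<190)&(hsv[...,2]>90)).astype(np.uint8)
for u,v in((218,205),(241,205),(262,204)):
    mm=np.zeros_like(k);mm[v-11:v+11,u-11:u+11]=1
    n,l,s,ce=cv2.connectedComponentsWithStats(k*mm);i=1+s[1:,4].argmax();print('key',ce[i],s[i],ray(t,*ce[i],.118).round(4))
# front edge of deck: points with z>.09
z=(p[...,2]>.09)&(p[...,0]<.6)
for u in(208,228,252,274):
    vs=[v for v in range(195,225) if z[v,u]];print(u,max(vs),ray(t,u,max(vs)+.5,.108).round(4))
for v in range(195,222,2): print(v,p[v,270].round(4))
E
```

```text
blade ((317.8932800292969, 226.8708038330078), (7.313985347747803, 17.70196533203125), 32.0053825378418)
all ((313.870849609375, 233.1067657470703), (11.553977012634277, 33.601932525634766), 32.0053825378418)
blade w [[ 0.4683 -0.4155]
 [ 0.5153 -0.4467]
 [ 0.5025 -0.4658]
 [ 0.4557 -0.4345]] [ 0.48546188 -0.44064584]
all w [[ 0.4312 -0.3827]
 [ 0.5195 -0.4412]
 [ 0.4994 -0.4712]
 [ 0.4116 -0.4125]] [ 0.46543694 -0.42688157]
grip [[ 0.427  -0.3851]
 [ 0.4664 -0.4113]
 [ 0.4468 -0.4408]
 [ 0.4076 -0.4146]] [ 0.43696392 -0.41296535]
key [217.84397163 206.43262411] [207 199  18  17 141] [ 0.5361 -0.1437  0.118 ]
key [240.3442623  204.42622951] [234 198  13  13 122] [ 0.5406 -0.2087  0.118 ]
key [262.15172414 204.64827586] [251 198  20  15 145] [ 0.5387 -0.2717  0.118 ]
208 213 [ 0.5177 -0.1137  0.108 ]
228 212 [ 0.5194 -0.1717  0.108 ]
252 210 [ 0.5239 -0.2415  0.108 ]
274 209 [ 0.5255 -0.3055  0.108 ]
195 [ 0.569  -0.2945  0.1074]
197 [ 0.5623 -0.2945  0.1105]
199 [ 0.5568 -0.2944  0.1084]
201 [ 0.5502 -0.2944  0.1117]
203 [ 0.5443 -0.2943  0.1116]
205 [ 0.538  -0.2942  0.1136]
207 [ 0.5318 -0.2942  0.1151]
209 [ 0.527  -0.2939  0.1091]
211 [ 0.5406 -0.2907 -0.0029]
213 [ 5.337e-01 -2.906e-01 -3.000e-04]
215 [ 0.5276 -0.2905 -0.0028]
217 [ 0.521  -0.2904 -0.0016]
219 [ 0.5153 -0.2902 -0.0059]
221 [ 0.5086 -0.2901 -0.0046]
```

```bash
python3 -c "
from h import *
go([.372,-.369,.125],35,-33.5)"
```

```text
from [ 0.225  -0.6094  0.2217] units [ 0.7372 -0.5815  0.3232] [-0.0915  0.18    0.289 ] len mm 297.9063931497026 deg 63.464533385593164
```

Request:
servo_tool([
  [[0.737, -0.58, 0.323, -0.0915, 0.18, 0.289, 0.75], [0.737, -0.58, 0.323, -0.0915, 0.18, 0.289, 0.75], [0.737, -0.58, 0.323, -0.0915, 0.18, 0.289, 0.75], [0.737, -0.58, 0.323, -0.0915, 0.18, 0.289, 0.75], [0.737, -0.58, 0.323, -0.0915, 0.18, 0.289, 0.75], [0.737, -0.58, 0.323, -0.0915, 0.18, 0.289, 0.75], [0.737, -0.58, 0.323, -0.0915, 0.18, 0.289, 0.75], [0.737, -0.58, 0.323, -0.0915, 0.18, 0.289, 0.75], [0.737, -0.58, 0.323, -0.0915, 0.18, 0.289, 0.75], [0.737, -0.58, 0.323, -0.0915, 0.18, 0.289, 0.75], [0.737, -0.58, 0.323, -0.0915, 0.18, 0.289, 0.75], [0.737, -0.58, 0.323, -0.0915, 0.18, 0.289, 0.75]],
])

```text
time_s: 1.15
tool_pos: [0.3728, -0.3712, 0.1269]
tool_rot: [179.9, -35.1, -33.3]
force: [-0.6, 0.3, 0.8]
grip_width: 0.0654
grasp_force: 0.0
```

```bash
python3 - <<'E'
from h import *
o=get_obs();print(o['tool_pos'],o['tool_rot'],o['qpos'].round(1),o['grip_width'])
c=cam('wrist');np.savez('w1.npz',**c);save('w1.png',c['frame']);print(c['origin'],c['fx'])
for u,v in[]:pass
E
```

```text
[ 0.37277465 -0.37116171  0.12688423] [179.85685039 -35.10569662 -33.34015658] [ 63.8 -13.8 -14.6 135.9 -28.5  25.8 -52.6] 0.0653544327538191
[ 0.34877527 -0.35490719  0.30411506] 339.88849825576006
```

View pics/w1.png

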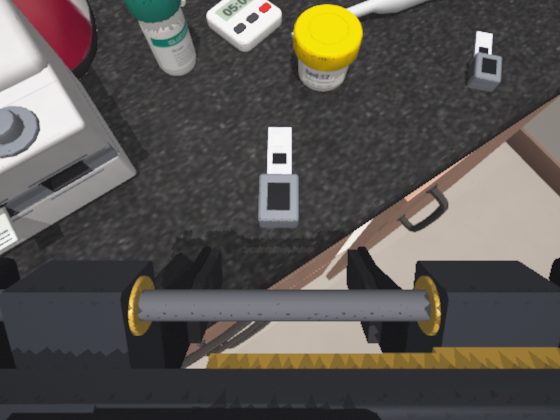

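```bash
python3 - <<'E'
from h import *
c=dict(np.load('w1.npz'));p=pts(c);f=c['frame']
P=p[110:240,245:315].reshape(-1,3)
top=P[(P[:,2]>.019)&(P[:,2]<.032)];print(len(top),top[:,2].mean())
r=cv2.minAreaRect(top[:,:2].astype(np.float32)*1000);print('grip top',r,cv2.boxPoints(r).round(1).tolist())
v=f.astype(int).min(-1);m=np.zeros(v.shape,np.uint8);m[115:178,255:305]=1;m=m*(v>190)
cc=max(cv2.findContours(m.astype(np.uint8),0,1)[0],key=cv2.contourArea)
B=np.array([ray(c,*q,.005)[:2]*1000 for q in cv2.boxPoints(cv2.minAreaRect(cc))]);print('blade',B.round(1).tolist(),B.mean(0))
tk=p[...,2];print('table z',np.median(p[150:200,320:380,2]))
for u,vv in[(68,175),(12,125),(95,135),(130,172),(60,235),(110,165),(100,200),(40,205),(5,232)]:print(u,vv,p[vv,u].round(4))
E
```

```text
1963 0.023716111264236044
grip top ((442.1131896972656, -410.46453857421875), (36.496307373046875, 46.07147979736328), 55.82329559326172) [[412.79998779296875, -412.6000061035156], [450.8999938964844, -438.5], [471.3999938964844, -408.29998779296875], [433.29998779296875, -382.3999938964844]]
blade [[516.9, -446.1], [503.5, -466.4], [461.1, -437.9], [473.8, -418.6]] [ 488.81650323 -442.23168176]
table z -0.00011868966149236604
68 175 [ 0.5439 -0.2718  0.0486]
12 125 [ 0.5382 -0.28    0.1226]
95 135 [ 0.5415 -0.3112  0.0782]
130 172 [ 0.5402 -0.3104  0.0158]
60 235 [ 0.5275 -0.2271  0.0007]
110 165 [ 0.5388 -0.3029  0.0412]
100 200 [ 5.395e-01 -2.716e-01  2.000e-04]
40 205 [ 0.5382 -0.2392  0.0392]
5 232 [ 0.5216 -0.2154  0.0535]
```

```bash
python3 - <<'E'
from h import *
c=dict(np.load('w1.npz'));f=c['frame'][90:260,0:170]
save('w1c.png',cv2.resize(f,None,fx=3.4,fy=3.4,interpolation=2))
E
```

```text
(no output)
```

View pics/w1c.png

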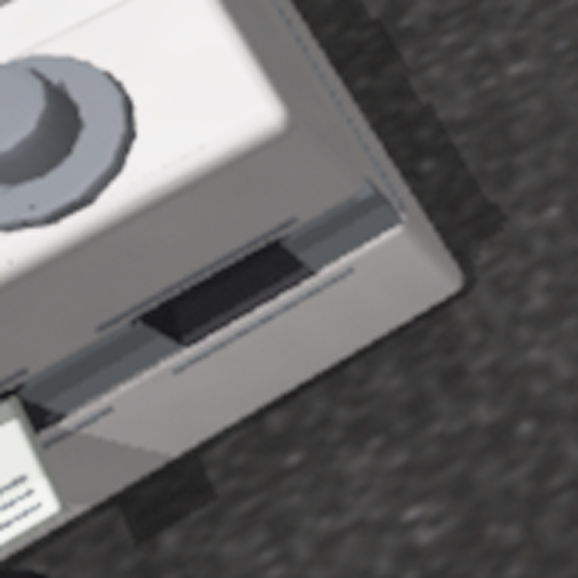

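```bash
python3 -c "
from h import *
go([.4453,-.4132,.009],35,-34)"
```

```text
from [ 0.373  -0.3715  0.1271] units [ 0.0007 -0.0177  0.4817] [-0.0013 -0.0007  0.0028] len mm 144.6172490440677 deg 0.5689914719830482
```

Request:
servo_tool([
  [[0, -0.018, 0.1, -0.001, -0.001, 0.003, 0.75], [0, -0.018, 0.2, -0.001, -0.001, 0.003, 0.75], [0, -0.018, 0.28, -0.001, -0.001, 0.003, 0.75], [0, -0.018, 0.35, -0.001, -0.001, 0.003, 0.75], [0, -0.018, 0.41, -0.001, -0.001, 0.003, 0.75], [0, -0.018, 0.45, -0.001, -0.001, 0.003, 0.75], [0, -0.018, 0.48, -0.001, -0.001, 0.003, 0.75], [0, -0.018, 0.48, -0.001, -0.001, 0.003, 0.75], [0, -0.018, 0.48, -0.001, -0.001, 0.003, 0.75]],
])

```text
time_s: 1.95
tool_pos: [0.445, -0.4126, 0.0073]
tool_rot: [-179.8, -34.8, -34.2]
force: [0.5, -0.6, 0.9]
grip_width: 0.0651
grasp_force: 0.0
```

```bash
python3 - <<'E'
from h import *
go([.4453,-.4132,.009],35,-34);print(get_obs()['tool_rot'],get_obs()['force'])
c=cam('wrist');p=pts(c);save('w2.png',c['frame']);np.savez('w2.npz',**c)
P=p.reshape(-1,3);top=P[(P[:,2]>.019)&(P[:,2]<.030)&(abs(P[:,0]-.442)<.045)&(abs(P[:,1]+.411)<.04)]
print(len(top),cv2.minAreaRect(top[:,:2].astype(np.float32)*1000))
E
```

```text
from [ 0.445  -0.4126  0.0073] units [ 0.0051  0.0012 -0.0036] [-0.0005  0.0009 -0.0007] len mm 1.89095950666483 deg 0.2289543169454314
[-179.8094541   -34.84105632  -34.16148687] [ 0.46084538 -0.62248045  0.92125618]
5637 ((447.8943786621094, -414.2401428222656), (83.22286987304688, 32.70622253417969), 55.87746047973633)
```

View pics/w2.png

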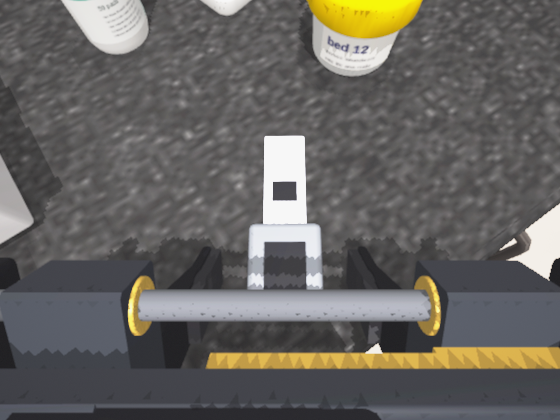

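Request:
servo_tool([
  [[0.004, 0, -0.003, 0, 0, 0, 0.6], [0.004, 0, -0.003, 0, 0, 0, 0.5], [0.004, 0, -0.003, 0, 0, 0, 0.4], [0.004, 0, -0.003, 0, 0, 0, 0.3], [0.004, 0, -0.003, 0, 0, 0, 0.2], [0.004, 0, -0.003, 0, 0, 0, 0.2], [0.004, 0, -0.003, 0, 0, 0, 0.2], [0.004, 0, -0.003, 0, 0, 0, 0.2], [0.004, 0, -0.003, 0, 0, 0, 0.2]],
], grip_force=40)

```text
time_s: 2.75
tool_pos: [0.4446, -0.4116, 0.0095]
tool_rot: [-179.9, -34.9, -34.1]
force: [-2.1, 1.9, 3.4]
grip_width: 0.0359
grasp_force: 40.0
```

```bash
python3 -c "
from h import *
print(get_obs()['qpos'].round(1))
go([.4446,-.4116,.085],35,-34)"
```

```text
[ 58.   10.  -14.9 131.3 -35.3   5.7 -45.8]
from [ 0.4446 -0.4116  0.0095] units [ 0.1441 -0.0005 -0.2065] [-0.0003  0.0005 -0.0006] len mm 75.53229200491126 deg 0.15209048434090605
```

Request:
servo_tool([
  [[0.03, 0, -0.042, 0, 0, 0, 0.2], [0.07, 0, -0.1, 0, 0, 0, 0.2], [0.11, 0, -0.158, 0, 0, 0, 0.2], [0.144, 0, -0.206, 0, 0, 0, 0.2], [0.144, 0, -0.206, 0, 0, 0, 0.2], [0.144, 0, -0.206, 0, 0, 0, 0.2]],
])

```text
time_s: 3.25
tool_pos: [0.4451, -0.4116, 0.0853]
tool_rot: [-179.9, -35.0, -34.1]
force: [-0.0, 0.5, -1.0]
grip_width: 0.0355
grasp_force: 40.0
```

```bash
python3 - <<'E'
from h import *
print(get_obs()['qpos'].round(1),get_obs()['force'])
go([.420,-.282,.085],35,2.3)
E
```

```text
[ 47.1   0.7  -3.5 129.3 -20.1  16.4 -62.8] [-0.04401942  0.51479684 -1.0252737 ]
from [ 0.4451 -0.4116  0.0853] units [-0.2557 -0.3114 -0.1769] [ 0.1152  0.     -0.1655] len mm 132.03113204130202 deg 36.29577679709133
```

Request:
servo_tool([
  [[-0.256, -0.311, -0.177, 0.115, 0, -0.1655, 0.2], [-0.256, -0.311, -0.177, 0.115, 0, -0.1655, 0.2], [-0.256, -0.311, -0.177, 0.115, 0, -0.1655, 0.2], [-0.256, -0.311, -0.177, 0.115, 0, -0.1655, 0.2], [-0.256, -0.311, -0.177, 0.115, 0, -0.1655, 0.2], [-0.256, -0.311, -0.177, 0.115, 0, -0.1655, 0.2], [-0.256, -0.311, -0.177, 0.115, 0, -0.1655, 0.2], [-0.256, -0.311, -0.177, 0.115, 0, -0.1655, 0.2], [-0.256, -0.311, -0.177, 0.115, 0, -0.1655, 0.2]],
])

```text
time_s: 4.0
tool_pos: [0.4189, -0.2812, 0.0829]
tool_rot: [-179.8, -34.8, 1.9]
force: [-0.9, -0.6, -1.8]
grip_width: 0.0359
grasp_force: 40.0
```

```bash
python3 - <<'E'
from h import *
print(get_obs()['qpos'].round(1),get_obs()['force'])
go([.420,-.282,.085],35,2.3)
c=cam('wrist');save('w3.png',c['frame']);np.savez('w3.npz',**c);s=cam('scene');np.savez('s3.npz',**s)
a=c['frame'];b=cv2.resize(s['frame'][150:240,190:310],None,fx=2,fy=2,interpolation=2)
im=np.zeros((600,560,3),np.uint8);im[:420]=a;im[420:]=b[:180,:].repeat(1,1)[:, :560].copy() if b.shape[1]>=560 else np.pad(b[:180],((0,0),(0,560-b.shape[1]),(0,0)))
save('w3m.png',im)
E
```

```text
[ 44.7  -4.7   5.2 134.7 -47.6  37.1  -2.4] [-0.92054767 -0.5987645  -1.82900182]
from [ 0.4189 -0.2812  0.0829] units [ 0.0069  0.0027 -0.0037] [-0.0001  0.0011 -0.0016] len mm 2.4840904045542325 deg 0.34654805671859495
```

View pics/w3m.png

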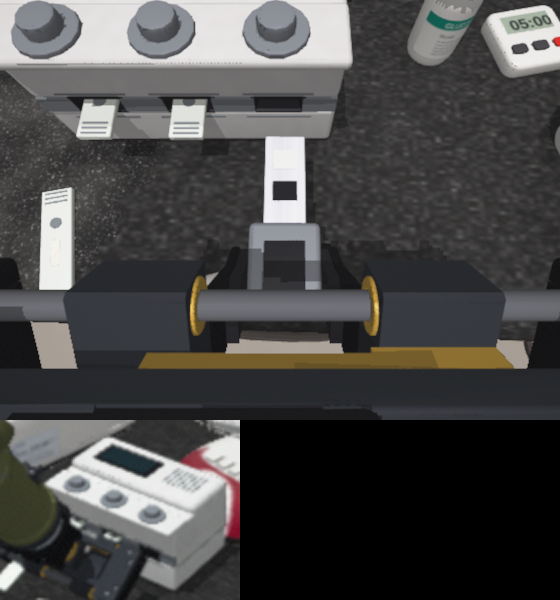

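```bash
python3 - <<'E'
from h import *
c=dict(np.load('w3.npz'));p=pts(c);f=c['frame'];g=cv2.cvtColor(f,cv2.COLOR_RGB2GRAY).astype(int)
print('col230',[(v,g[v,230],p[v,230].round(3).tolist()) for v in range(60,146,4)])
print('row102',[(u,g[102,u]) for u in range(236,324,3)])
print('row106',[(u,g[106,u]) for u in range(236,324,3)])
print('col279',[(v,g[v,279]) for v in range(88,142,2)])
# lower front band plane
m=np.zeros(g.shape,bool);m[114:130,212:258]=1;m[114:130,308:325]=1
Q=p[m];A=np.c_[Q[:,1],np.ones(len(Q))];k=np.linalg.lstsq(A,Q[:,0],rcond=None)[0];print('front x=',k,'at -.275',k@[-.275,1],'std',(Q[:,0]-A@k).std(),Q[:,2].min(),Q[:,2].max())
# blade
w=np.zeros(g.shape,np.uint8);w[138:218,255:315]=(f.min(-1)[138:218,255:315]>140)
for v in(145,160,175,205,215):
    us=np.where(w[v])[0];print('blade',v,us.min(),us.max(),p[v,us].mean(0).round(4))
# base edge
for u in(215,225,235,245,255,310,320):
    d=[g[v-1:v+1,u].mean()-g[v+1:v+3,u].mean() for v in range(125,145)];v=125+int(np.argmax(d));print('base',u,v,ray(c,u,v+.5,0).round(4))
# visor lower-front edge
for u in(100,150,200,250,300,335):
    d=[g[v-1:v+1,u].mean()-g[v+1:v+3,u].mean() for v in range(55,80)];v=55+int(np.argmax(d));print('visor',u,v,ray(c,u,v+.5,.112).round(4),p[v-3,u].round(4))
E
```

```text
col230 [(60, np.int64(224), [0.525, -0.249, 0.111]), (64, np.int64(187), [0.524, -0.248, 0.11]), (68, np.int64(117), [0.523, -0.248, 0.107]), (72, np.int64(110), [0.538, -0.244, 0.087]), (76, np.int64(110), [0.538, -0.243, 0.083]), (80, np.int64(112), [0.538, -0.242, 0.079]), (84, np.int64(112), [0.537, -0.242, 0.076]), (88, np.int64(113), [0.538, -0.241, 0.071]), (92, np.int64(112), [0.537, -0.241, 0.069]), (96, np.int64(97), [0.54, -0.239, 0.061]), (100, np.int64(70), [0.538, -0.239, 0.059]), (104, np.int64(71), [0.537, -0.239, 0.055]), (108, np.int64(84), [0.537, -0.238, 0.05]), (112, np.int64(153), [0.538, -0.237, 0.044]), (116, np.int64(138), [0.538, -0.236, 0.04]), (120, np.int64(137), [0.538, -0.235, 0.034]), (124, np.int64(134), [0.537, -0.235, 0.029]), (128, np.int64(133), [0.538, -0.234, 0.023]), (132, np.int64(131), [0.537, -0.233, 0.017]), (136, np.int64(130), [0.537, -0.232, 0.011]), (140, np.int64(34), [0.54, -0.23, 0.001]), (144, np.int64(49), [0.537, -0.23, -0.002])]
row102 [(236, np.int64(70)), (239, np.int64(71)), (242, np.int64(71)), (245, np.int64(70)), (248, np.i
[... 2071 characters left out ...]
215 263 305 [ 0.4487 -0.2805  0.0781]
base 215 137 [ 0.5421 -0.2168  0.    ]
base 225 137 [ 0.5424 -0.2255  0.    ]
base 235 137 [ 0.5427 -0.2342  0.    ]
base 245 137 [ 0.543  -0.2429  0.    ]
base 255 137 [ 0.5433 -0.2516  0.    ]
base 310 137 [ 0.5449 -0.2993  0.    ]
base 320 137 [ 0.5452 -0.308   0.    ]
visor 100 62 [ 0.5206 -0.1788  0.112 ] [ 0.5233 -0.178   0.1115]
visor 150 62 [ 0.5215 -0.2058  0.112 ] [ 0.5246 -0.2049  0.1111]
visor 200 61 [ 0.523  -0.2326  0.112 ] [ 0.5254 -0.2323  0.1119]
visor 250 66 [ 0.5206 -0.2598  0.112 ] [ 0.5253 -0.2592  0.1093]
visor 300 66 [ 0.5215 -0.2865  0.112 ] [ 0.5259 -0.2865  0.1096]
visor 335 66 [ 0.5221 -0.3052  0.112 ] [ 0.5266 -0.3056  0.1095]
```

```bash
python3 - <<'E'
from h import *
c=dict(np.load('w3.npz'));p=pts(c);o=c['origin'];print(c['fx'],c['cx'],o)
def rx(u,v,x):
    d=c['rotation']@np.array([(u-c['cx'])/c['fx'],(v-c['cy'])/c['fy'],1]);return o+d*(x-o[0])/d[0]
for u,v in[(254.5,104),(302,104),(278.3,104),(278,111.5),(278,97),(278,93)]:
    print(u,v,rx(u,v,.538).round(4),rx(u,v,.546).round(4))
f=c['frame'];w=f.min(-1)>140
for v in(140,145,160,170):
    us=np.where(w[v,255:315])[0]+255;a,b=us.min()-.5,us.max()+.5
    print(v,a,b,[ray(c,q,v,.0785).round(4).tolist() for q in(a,b,(a+b)/2)])
print([ (v,int(f[v,285].min())) for v in range(128,142)], ray(c,285,136.5,.0785))
T=R.from_euler('xyz',[-179.8,-34.8,1.9],degrees=True).as_matrix();t=np.array([.4189,-.2812,.0829])
for z in(.0735,.0785):print('tip in tool-yaw frame',R.from_euler('z',-1.9,degrees=True).apply(ray(c,284.7,136.5,z)-t))
print(np.percentile(p[140:170,270:300,2],[10,50,90]))
E
```

```text
339.88849825576006 283.96959549347605 [ 0.39077246 -0.28321425  0.26028673]
254.5 104 [ 0.538  -0.2562  0.055 ] [ 0.546  -0.2547  0.0438]
302 104 [ 0.538  -0.2899  0.0566] [ 0.546  -0.2902  0.0455]
278.3 104 [ 0.538  -0.2731  0.0558] [ 0.546  -0.2726  0.0447]
278 111.5 [ 0.538  -0.2727  0.0468] [ 0.546  -0.2722  0.0352]
278 97 [ 0.538  -0.2731  0.0636] [ 0.546  -0.2725  0.0529]
278 93 [ 0.538  -0.2732  0.0679] [ 0.546  -0.2726  0.0574]
140 264.5 304.5 [[0.4957, -0.267, 0.0785], [0.4966, -0.2912, 0.0785], [0.4962, -0.2791, 0.0785]]
145 264.5 304.5 [[0.4923, -0.2671, 0.0785], [0.4932, -0.2912, 0.0785], [0.4928, -0.2792, 0.0785]]
160 264.5 304.5 [[0.4823, -0.2677, 0.0785], [0.4832, -0.2914, 0.0785], [0.4828, -0.2795, 0.0785]]
170 264.5 304.5 [[0.4758, -0.268, 0.0785], [0.4767, -0.2915, 0.0785], [0.4762, -0.2798, 0.0785]]
[(128, 132), (129, 132), (130, 132), (131, 131), (132, 131), (133, 130), (134, 129), (135, 128), (136, 165), (137, 220), (138, 235), (139, 235), (140, 235), (141, 235)] [ 0.49857601 -0.27928211  0.0785    ]
tip in tool-yaw frame [ 0.08266269 -0.00052778 -0.0094    ]
tip in tool-yaw frame [ 0.07969562 -0.00054258 -0.0044    ]
[0.07746859 0.07825852 0.07910912]
```

```bash
python3 -c "
from h import *
go([.4189,-.2762,.0610],34.8,1.9)"
```

```text
from [ 0.4192 -0.2809  0.0835] units [-0.0433 -0.0156  0.0613] [-0.0015 -0.0003  0.0009] len mm 22.986080170622383 deg 0.3235974540155046
```

Request:
servo_tool([
  [[-0.015, -0.005, 0.02, 0, 0, 0, 0.2], [-0.03, -0.01, 0.04, 0, 0, 0, 0.2], [-0.043, -0.016, 0.061, 0, 0, 0, 0.2], [-0.043, -0.016, 0.061, 0, 0, 0, 0.2], [-0.043, -0.016, 0.061, 0, 0, 0, 0.2], [-0.043, -0.016, 0.061, 0, 0, 0, 0.2]],
])

```text
time_s: 4.6
tool_pos: [0.4193, -0.2772, 0.0621]
tool_rot: [-180.0, -34.9, 2.2]
force: [0.1, 0.6, -1.1]
grip_width: 0.0355
grasp_force: 40.0
```

```bash
python3 - <<'E'
from h import *
print(get_obs()['qpos'].round(1),get_obs()['tool_rot'])
c=cam('wrist');np.savez('w4.npz',**c);o=c['origin'];f=c['frame'];g=f.min(-1).astype(int);p=pts(c)
def rx(u,v,x):
    d=c['rotation']@np.array([(u-c['cx'])/c['fx'],(v-c['cy'])/c['fy'],1]);return o+d*(x-o[0])/d[0]
w=g>140
tip=[v for v in range(90,180) if w[v:v+6,285].all()][0];print('tip row',tip)
for v in(tip+3,tip+15,tip+30):
    us=np.where(w[v,250:320])[0]+250;a,b=us.min()-.5,us.max()+.5;print(a,b,ray(c,a,v,.0565).round(4),ray(c,b,v,.0565).round(4),ray(c,(a+b)/2,v,.0565).round(4),np.median(p[v,us,2]))
print('tip',ray(c,284.5,tip-.5,.0565))
dk=[v for v in range(60,tip) if 15<g[v,290]<45];print('slot rows',dk)
for v in dk[::3]:
    us=[u for u in range(240,330) if g[v,u]<48];print(v,us[0],us[-1],rx((us[0]+us[-1])/2,v,.538).round(4),(rx(us[-1]+.5,v,.538)-rx(us[0]-.5,v,.538)).round(4))
go([.4189,-.2762,.0610],34.8,1.9)
E
```

```text
[ 44.2  -2.7   5.4 136.  -51.5  34.8   2.2] [-179.95469423  -34.93798997    2.19864077]
tip row 137
264.5 304.5 [ 0.4969 -0.2626  0.0565] [ 0.4978 -0.287   0.0565] [ 0.4973 -0.2748  0.0565] 0.057593524347941294
264.5 304.5 [ 0.4887 -0.2631  0.0565] [ 0.4896 -0.2871  0.0565] [ 0.4892 -0.2751  0.0565] 0.05753278380867151
264.5 304.5 [ 0.4788 -0.2636  0.0565] [ 0.4797 -0.2873  0.0565] [ 0.4792 -0.2755  0.0565] 0.057699838803276074
tip [ 0.49977473 -0.27469807  0.0565    ]
slot rows [77, 78, 79, 80, 81, 82, 83, 84, 85, 86, 87, 88, 89, 90, 126, 127, 128]
77 257 310 [ 0.538  -0.2726  0.0636] [ 0.     -0.0339  0.0015]
80 258 310 [ 0.538  -0.2729  0.0608] [ 0.     -0.0337  0.0015]
83 258 310 [ 0.538  -0.2729  0.058 ] [ 0.     -0.0341  0.0016]
86 259 309 [ 0.538  -0.2729  0.0551] [ 0.     -0.0333  0.0016]
89 259 309 [ 0.538  -0.2729  0.0521] [ 0.     -0.0337  0.0016]
127 240 329 [ 0.538  -0.2733  0.0066] [ 0.     -0.0709  0.0043]
from [ 0.4194 -0.2774  0.0624] units [-0.004  -0.0042  0.003 ] [-0.0011 -0.0009  0.0014] len mm 1.9519774757571213 deg 0.3557259025107353
```

Request:
servo_tool([
  [[0.018, -0.002, 0.018, 0, 0, 0, 0.2], [0.037, -0.002, 0.031, 0, 0, 0, 0.2], [0.056, -0.002, 0.044, 0, 0, 0, 0.2], [0.076, -0.002, 0.058, 0, 0, 0, 0.2], [0.095, -0.002, 0.072, 0, 0, 0, 0.2], [0.106, -0.002, 0.08, 0, 0, 0, 0.2], [0.117, -0.002, 0.088, 0, 0, 0, 0.2], [0.128, -0.002, 0.096, 0, 0, 0, 0.2], [0.139, -0.002, 0.104, 0, 0, 0, 0.2], [0.15, -0.002, 0.111, 0, 0, 0, 0.2], [0.15, -0.002, 0.111, 0, 0, 0, 0.2], [0.15, -0.002, 0.111, 0, 0, 0, 0.2]],
])

```text
time_s: 5.65
tool_pos: [0.4751, -0.2744, 0.0605]
tool_rot: [-179.9, -34.9, 2.2]
force: [-0.1, 0.4, -0.6]
grip_width: 0.0355
grasp_force: 40.0
```

Request:
servo_tool([
  [[0.014, 0, 0.0095, 0, 0, 0, 0.2], [0.027, 0, 0.019, 0, 0, 0, 0.2], [0.041, 0, 0.0285, 0, 0, 0, 0.2], [0.055, 0, 0.038, 0, 0, 0, 0.2], [0.068, 0, 0.048, 0, 0, 0, 0.2], [0.082, 0, 0.057, 0, 0, 0, 0.2], [0.093, 0, 0.065, 0, 0, 0, 0.2], [0.101, 0, 0.071, 0, 0, 0, 0.2], [0.104, 0, 0.0725, 0, 0, 0, 0.2], [0.104, 0, 0.0725, 0, 0, 0, 0.2], [0.104, 0, 0.0725, 0, 0, 0, 0.2]],
])

```text
time_s: 6.57
tool_pos: [0.5129, -0.273, 0.0605]
tool_rot: [-179.9, -34.9, 2.2]
force: [0.2, 1.0, -0.2]
grip_width: 0.0359
grasp_force: 40.0
```

Tip about 56 mm in, no contact. Creep to the shoulder.

Request:
servo_tool([
  [[0.0027, 0, 0.0019, 0, 0, 0, 0.2], [0.0055, 0, 0.0038, 0, 0, 0, 0.2], [0.008, 0, 0.0057, 0, 0, 0, 0.2], [0.011, 0, 0.0076, 0, 0, 0, 0.2], [0.0137, 0, 0.0095, 0, 0, 0, 0.2], [0.0137, 0, 0.0095, 0, 0, 0, 0.2]],
])

```text
time_s: 7.07
tool_pos: [0.5177, -0.2728, 0.0603]
tool_rot: [-179.9, -34.9, 2.2]
force: [-1.9, 0.2, -0.1]
grip_width: 0.0354
grasp_force: 40.0
```

Request:
servo_tool([
  [[0.0027, 0, 0.0019, 0, 0, 0, 0.2], [0.0055, 0, 0.0038, 0, 0, 0, 0.2], [0.0055, 0, 0.0038, 0, 0, 0, 0.2], [0.0055, 0, 0.0038, 0, 0, 0, 0.2]],
])

```text
time_s: 7.4
tool_pos: [0.5178, -0.2729, 0.0594]
tool_rot: [-179.9, -34.8, 2.1]
force: [-11.8, -0.1, 4.0]
grip_width: 0.0356
grasp_force: 40.0
```

Request:
servo_tool([
  [[0, 0, 0, 0, 0, 0, 0.43], [0, 0, 0, 0, 0, 0, 0.46], [0, 0, 0, 0, 0, 0, 0.5], [0, 0, 0, 0, 0, 0, 0.52], [0, 0, 0, 0, 0, 0, 0.52], [0, 0, 0, 0, 0, 0, 0.52]],
])

```text
time_s: 7.9
tool_pos: [0.5204, -0.2726, 0.0608]
tool_rot: [-180.0, -35.0, 2.2]
force: [0.4, -0.4, 0.2]
grip_width: 0.0449
grasp_force: 0.0
```

```bash
python3 - <<'E'
from h import *
print(get_obs()['force'],get_obs()['grip_width'],get_obs()['qpos'].round(1))
c=cam('wrist');save('w5.png',c['frame']);np.savez('w5.npz',**c)
go([.40,-.277,.17],34.8,2.1)
E
```

```text
[ 0.39935973 -0.40756774  0.22056621] 0.044868748202090185 [ 38.2   5.4   0.5 127.9 -51.5  28.7  -6.9]
from [ 0.5203 -0.2727  0.0607] units [-0.1202 -0.0015 -0.5284] [-0.0006 -0.0008  0.0005] len mm 162.5771481435146 deg 0.21015931994834594
```

View pics/w5.png

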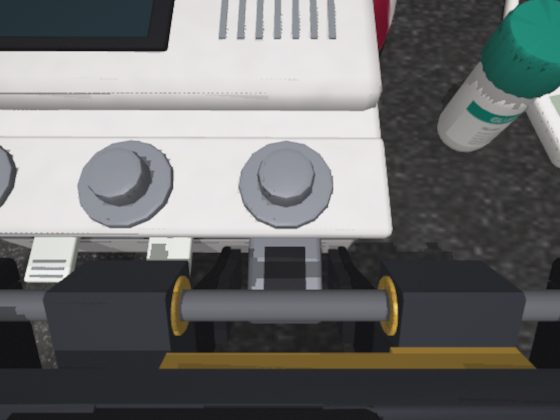

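Request:
servo_tool([
  [[0, 0, -0.05, 0, 0, 0, 0.52], [0, 0, -0.12, 0, 0, 0, 0.52], [0, 0, -0.2, 0, 0, 0, 0.52], [0, 0, -0.3, 0, 0, 0, 0.4], [0, 0, -0.4, 0, 0, 0, 0.2], [0, 0, -0.4, 0, 0, 0, 0], [0, 0, -0.4, 0, 0, 0, 0], [0, 0, -0.4, 0, 0, 0, 0]],
])

```text
time_s: 8.62
tool_pos: [0.4515, -0.2751, 0.1587]
tool_rot: [-179.9, -34.9, 2.2]
force: [-0.6, 0.0, -0.9]
grip_width: 0.02
grasp_force: 0.0
```

```bash
python3 - <<'E'
from h import *
c=dict(np.load('w5.npz'));p=pts(c)
P=p[150:200,255:320].reshape(-1,3);print('z pct',np.percentile(P[:,2],[5,25,50,75,95]))
t=P[P[:,2]>P[:,2].max()-.004];print('max',P[:,2].max())
for lo in(.116,.118,.120):
    q=P[(P[:,2]>lo)];print(lo,len(q),q.mean(0).round(4),(q.min(0)).round(4),q.max(0).round(4))
t=dict(np.load('top.npz'));p=pts(t);Q=p.reshape(-1,3);Q=Q[t['depth'].ravel()>0]
q=Q[(Q[:,2]>.15)&(abs(Q[:,1]+.27)<.15)&(Q[:,0]>.45)];print('fan x',np.percentile(q[:,0],[0,1,5]))
o=get_obs();print(o['grip_width'],o['qpos'].round(1))
c=cam('wrist');np.savez('w6.npz',**c);save('w6.png',c['frame']);p=pts(c)
print('plate grip behind visor edge?')
go([.545,-.272,.16],0,2.1)
E
```

```text
z pct [0.11435073 0.11646537 0.12322139 0.12385904 0.12454611]
max 0.2380748282083872
0.116 2459 [ 0.5438 -0.2725  0.1239] [ 0.4918 -0.2853  0.116 ] [ 0.558  -0.2606  0.2381]
0.118 2412 [ 0.5439 -0.2725  0.124 ] [ 0.4918 -0.2833  0.118 ] [ 0.5549 -0.2617  0.2381]
0.12 2369 [ 0.544  -0.2725  0.1241] [ 0.4918 -0.2833  0.12  ] [ 0.5549 -0.2618  0.2381]
fan x [0.66301797 0.66662759 0.67264091]
0.020042246286303942 [ 41.7  -9.7   3.7 128.7 -37.9  42.4 -18. ]
plate grip behind visor edge?
from [ 0.4514 -0.2747  0.158 ] units [0.26   0.0034 0.173 ] [-0.0009 -0.1937  0.0008] len mm 93.70053054901058 deg 34.87530877642061
```

View pics/w6.png

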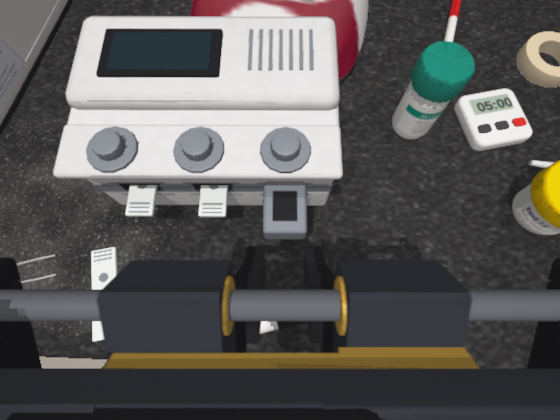

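Request:
servo_tool([
  [[0.05, 0, -0.04, 0, -0.03, 0, 0], [0.1, 0.003, 0, 0, -0.08, 0, 0], [0.267, 0.003, 0.15, -0.001, -0.194, 0.001, 0], [0.267, 0.003, 0.15, -0.001, -0.194, 0.001, 0], [0.267, 0.003, 0.15, -0.001, -0.194, 0.001, 0], [0.267, 0.003, 0.15, -0.001, -0.194, 0.001, 0], [0.267, 0.003, 0.15, -0.001, -0.194, 0.001, 0], [0.267, 0.003, 0.15, -0.001, -0.194, 0.001, 0], [0.267, 0.003, 0.15, -0.001, -0.194, 0.001, 0], [0.267, 0.003, 0.15, -0.001, -0.194, 0.001, 0]],
])

```text
time_s: 9.5
tool_pos: [0.5412, -0.2735, 0.1674]
tool_rot: [179.9, 0.0, 1.9]
force: [0.6, -0.2, 1.1]
grip_width: 0.0003
grasp_force: 0.0
```

```bash
python3 - <<'E'
from h import *
o=get_obs();print(o['grip_width'],o['qpos'].round(1),o['force'],o['tool_rot'])
go([.544,-.2725,.127],0,2.1)
E
```

```text
0.00026173584633590584 [ 32.8  15.3 -10.2  93.6   2.9  71.3 -66. ] [ 0.63325312 -0.20727423  1.06161798] [1.79942056e+02 7.77119273e-03 1.89908311e+00]
from [ 0.5412 -0.2735  0.1674] units [ 0.0096 -0.003   0.1347] [ 0.0003  0.     -0.0011] len mm 40.52896154591921 deg 0.20924603427843444
```

Request:
servo_tool([
  [[0.009, -0.003, 0.07, 0, 0, 0, 0], [0.009, -0.003, 0.11, 0, 0, 0, 0], [0.009, -0.003, 0.13, 0, 0, 0, 0], [0.009, -0.003, 0.14, 0, 0, 0, 0], [0.009, -0.003, 0.147, 0, 0, 0, 0], [0.009, -0.003, 0.153, 0, 0, 0, 0], [0.009, -0.003, 0.157, 0, 0, 0, 0], [0.009, -0.003, 0.157, 0, 0, 0, 0]],
])

```text
time_s: 10.17
tool_pos: [0.5455, -0.2723, 0.1214]
tool_rot: [179.9, -0.0, 2.0]
force: [-1.3, -0.5, 3.0]
grip_width: 0.0001
grasp_force: 1.3
```

Force starts to build, the key is moving; press 4 mm further.

Request:
servo_tool([
  [[0, 0, 0.004, 0, 0, 0, 0], [0, 0, 0.008, 0, 0, 0, 0], [0, 0, 0.012, 0, 0, 0, 0], [0, 0, 0.015, 0, 0, 0, 0], [0, 0, 0.015, 0, 0, 0, 0], [0, 0, 0.015, 0, 0, 0, 0]],
])

```text
time_s: 10.67
tool_pos: [0.5457, -0.2724, 0.1192]
tool_rot: [179.9, -0.1, 2.0]
force: [-5.1, 1.7, 14.9]
grip_width: 0.0008
grasp_force: 7.4
```

Request:
servo_tool([
  [[0, 0, -0.02, 0, 0, 0, 0], [0, 0, -0.08, 0, 0, 0, 0], [0, 0, -0.18, 0, 0, 0, 0], [-0.1, 0, -0.22, 0, 0, 0, 0], [-0.2, 0, -0.22, 0, 0, 0, 0], [-0.3, 0, -0.22, 0, 0, 0, 0], [-0.3, 0, -0.22, 0, 0, 0, 0], [-0.3, 0, -0.22, 0, 0, 0, 0]],
])

```text
time_s: 11.33
tool_pos: [0.4547, -0.2754, 0.1825]
tool_rot: [179.9, -0.1, 1.9]
force: [-0.0, 1.2, -0.4]
grip_width: 0.0003
grasp_force: 0.0
```

```bash
python3 - <<'E'
from h import *
o=get_obs();print(o['tool_pos'],o['force'])
c=cam('wrist');t=cam('top');a=c['frame'];b=cv2.resize(t['frame'][170:265,195:335],None,fx=1.8,fy=1.8,interpolation=2)
im=np.zeros((600,560,3),np.uint8);im[:420]=a;im[420:420+b.shape[0],:b.shape[1]]=b;save('w7.png',im)
p=pts(t)
q=dict(np.load('w5.npz'))
P=p.reshape(-1,3);k=P[(abs(P[:,0]-.544)<.008)&(abs(P[:,1]+.2725)<.008)];print('key z',np.median(k[:,2]))
E
```

```text
[ 0.45472831 -0.27543758  0.18250206] [-0.03634457  1.1572795  -0.35612753]
key z nan
  return _methods._mean(a, axis=axis, dtype=dtype,
  ret = ret.dtype.type(ret / rcount)
```

View pics/w7.png

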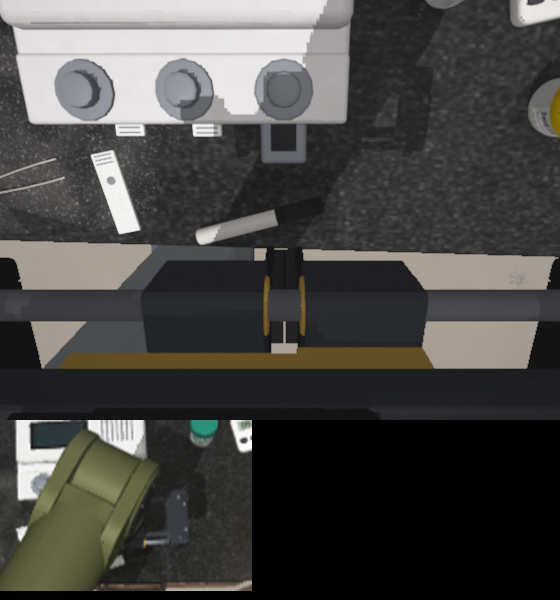

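```bash
python3 - <<'E'
from h import *
c=cam('wrist');p=pts(c)
for u,v in((80,90),(181,90),(283,90)):print('key',np.median(p[v-6:v+7,u-6:u+7].reshape(-1,3),0).round(4))
print('grip rear edge',ray(c,284,162,.074).round(4), [(v,p[v,268].round(3).tolist()) for v in(130,140,150,158,161,164)])
E
```

```text
key [ 0.5425 -0.1471  0.1239]
key [ 0.5447 -0.2089  0.1239]
key [ 0.5469 -0.2712  0.1237]
grip rear edge [ 0.4957 -0.2737  0.074 ] [(130, [0.52, -0.26, 0.073]), (140, [0.512, -0.261, 0.073]), (150, [0.505, -0.261, 0.074]), (158, [0.498, -0.261, 0.072]), (161, [0.496, -0.261, 0.074]), (164, [0.493, -0.261, 0.072])]
```

```bash
python3 -c "
from h import *
print(env.sign_off())"
```

```text
the job is handed in; nothing more can be done
None
```

The check plate is home in the right bay, which was the free one. I pressed its start key and it sprang back, then handed the job in at about 11.5 s; the hand-in call returned no verdict.

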